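Sort full casting boxes from empties by feel

TASK

Three look-alike lidded boxes stand between two battens on the casting bench, some full of castings and some empty: feel the weight of each by raising just its handle end about a finger's width for a moment and setting it down. Slide every full box towards the robot until it sits square and flush against the front batten, and every empty one away until it sits square and flush against the rear batten, then let go. Be gentle against the battens, tip no box steeply and never carry one clear of the bench, and leave the castings and the jar standing around alone.

Things in the scene. Friction and masses are not known exactly. Their poses are not given: they have to be found in the camera images.
- battens: Two fixed parallel wooden battens on the bench, each 460 mm long (y), 22 wide, 18 high. Origin: on the bench, mid-way between and along them. x points from the front batten (nearer the robot) square across to the rear one, y along them, z up. Inner faces at x = -120 mm (front) and x = +120 mm (rear); the boxes stand on the bench between them.
- box_a: One of three alike closed plywood boxes with a fixed dark lid, 140 mm long (x), 84 wide (y), 60 high, loose on the bench, handle end towards the robot. Name and place do not tell what is in it: full it weighs 0.7 to 0.9 kg, empty 0.2 to 0.3 kg, centred. Origin: centre of the underside; x points away from the handle end, z up.
- box_a_handle (a point): Centre of its handle: level round bar 10 mm thick, 68 long (along y), 42 out from the near face (37 free between), 54 above the underside, an arm at each end. Pinch it from above, fingers closing along x; it turns in the fingers as this end is raised. The box pivots on its far bottom edge 182 mm off: the bar bears 0.385 of its weight (about 3 N full, 1 N empty; a tight pinch adds up to half).
- box_a_near (a point): Middle of the bottom edge of that box's near (handle) end face; this face meets the front batten.
- box_a_far (a point): Middle of the bottom edge of that box's far end face; this face meets the rear batten.
- box_b: One of three alike closed plywood boxes with a fixed dark lid, 140 mm long (x), 84 wide (y), 60 high, loose on the bench, handle end towards the robot. Name and place do not tell what is in it: full it weighs 0.7 to 0.9 kg, empty 0.2 to 0.3 kg, centred. Origin: centre of the underside; x points away from the handle end, z up.
- box_b_handle (a point): Centre of its handle: level round bar 10 mm thick, 68 long (along y), 42 out from the near face (37 free between), 54 above the underside, an arm at each end. Pinch it from above, fingers closing along x; it turns in the fingers as this end is raised. The box pivots on its far bottom edge 182 mm off: the bar bears 0.385 of its weight (about 3 N full, 1 N empty; a tight pinch adds up to half).
- box_b_near (a point): Middle of the bottom edge of that box's near (handle) end face; this face meets the front batten.
- box_b_far (a point): Middle of the bottom edge of that box's far end face; this face meets the rear batten.
- box_c: One of three alike closed plywood boxes with a fixed dark lid, 140 mm long (x), 84 wide (y), 60 high, loose on the bench, handle end towards the robot. Name and place do not tell what is in it: full it weighs 0.7 to 0.9 kg, empty 0.2 to 0.3 kg, centred. Origin: centre of the underside; x points away from the handle end, z up.
- box_c_handle (a point): Centre of its handle: level round bar 10 mm thick, 68 long (along y), 42 out from the near face (37 free between), 54 above the underside, an arm at each end. Pinch it from above, fingers closing along x; it turns in the fingers as this end is raised. The box pivots on its far bottom edge 182 mm off: the bar bears 0.385 of its weight (about 3 N full, 1 N empty; a tight pinch adds up to half).
- box_c_near (a point): Middle of the bottom edge of that box's near (handle) end face; this face meets the front batten.
- box_c_far (a point): Middle of the bottom edge of that box's far end face; this face meets the rear batten.
- cone_mid (a point): Bystander: cream resin casting, a slim cone 48 mm across the foot and 108 mm high; point on its axis 50 mm up.
- cup_mid (a point): Bystander: cream resin casting, a tapered cup shape with its mouth down, 72 mm across and 76 mm high; point on its axis 35 mm up.
- jar_mid (a point): Bystander: closed jar 68 mm across and 90 mm high; point on its axis 45 mm up.
There are look-alikes about, which are no part of the job. Leave any purple or red look-alike of the box_a alone.

How it is judged:
By the outcome, as a careful person would: the job done as asked, in the order asked, and still so for the second after the job is handed in, with the robot touching nothing.
It also fails if it takes over 67 s, if anything falls off the work surface, if the arm or the gripper's body presses on something with over 40 N, if the wrist force passes 120 N, or if a joint passes its speed limit or range.

ROBOT

A 6-joint arm with a two-finger parallel gripper is mounted at the origin on the work surface. World frame = base frame: x ahead of the robot, y to its left, z up, the work surface at z = 0. Lengths are in m, angles in rad, forces in N, time in s.
With the tool pointing down it reaches from about 0.3 to 0.875 m from the base axis. Payload 6.4 kg.
Tool frame: the origin (TCP) lies on the mounting face of the last link; the fingertips stand 166 mm ahead of it and the grasp point (between the pads) lies manip.pinch_z ahead of it (manip.pinch_z is the distance from the TCP to the grasp point, in m); y points along the fingers, z is the direction in which the jaws open and shut, and the axes are right-handed (so a half turn about y gives the same grasp; the last joint's range is limited). The gripper opens to 88 mm and grips with 3 to 60 N. Pads are 18 mm wide; open, the fingers measure 123 mm over their backs; the gripper's body (75 mm by 187 mm) begins 45 mm behind the grasp point.
Start: joints at [0.91, 0.181, 1.607, -0, 1.354, -0.206], TCP at [0.253, 0.517, 0.405] pointing down, gripper open.
Joint ranges: [-2.99, 2.99], [-0.89, 2.07], [0.3, 2.58], [-1.14, 4.28], [0, 2.63], [-3.12, 3.12]. Speed limits (rad/s): [2.57, 2.57, 3.01, 3.14, 3.14, 3.14].

INTERFACE

Orientations are given as a 3x3 rotation matrix whose columns are the frame's x, y, z axes.
In Python, from station import manip, imaging gives the robot as it stands.
- The arm moves only by the tool servo_tool, never from a script. Its argument "rows" is text: rows parted by semicolons, each of 7 numbers parted by spaces: the shift along the tool's x, y, z in cm, then the turn, a rotation vector about the tool's x, y, z in rad, then the opening, from 0 (shut) to 1 (fully open). A call has 1 to 12 rows; each row shifts and turns the commanded pose from where the row before left it, along the tool's axes as they then stand; what a row does not reach is not made up. A row lasts 1/12 s, in which the tool goes at most 41.7 mm and 7.16 degrees, less where a joint would pass 70% of its speed; a pose out of reach is approached as far as the arm can. A call with a gripper value outside its range is refused whole. The fingers move at their own pace and stop on an object; "grip_force" is the grip in N (left out, the last holds). Time passes only in rows, so rows that do not move let the fingers close. It gives the time, the measured TCP pose, the force and the opening at its end, in the units of the state.
- manip.read_state(): the state, without advancing time (a new reading comes with each control period).
- imaging.snapshot(name): name is "scene" or "top" or "wrist"; returns the picture (400x640x3 uint8, blue, green, red); there is no depth.
- imaging.camera_info(name): a dict with "vfov" (degrees; the focal length in pixels is half the picture's height over the tangent of half this angle, whatever the lens; pixels are square), "cx", "cy" (the principal point, pixels), "k1" (the pictures are not rectified: a ray, as slopes to the right and down, at radius r is drawn at 1 + k1 r^2 times it, then the intrinsics apply), "R" (3x3) and "t" (3): a world point X has camera coordinates R X + t. Camera axes: x right, y down, z forward; pixel columns grow to the right and rows downward; lengths in m; the calibration is good to about 2 mm. A picture is of the moment at which its call begins: read the wrist's pose just before it. camera_info takes no time and is no camera call; for the wrist camera it gives the pose at the moment of the call.
- manip.finish_job(): hands the job in, once; it reports no verdict.
The state is a dict: "t": time; "q": joint angles; "qvel": joint speeds; "joint_torque": joint torques, N m; "position": TCP position; "tool_rot": TCP orientation; "contact_force": force on the tool from outside, world axes, zero at the start; "wrist_torque": the same for the moment, N m; "gripper_width": finger opening in m.
Only numpy, scipy, OpenCV 4.12 (cv2) and the standard library are available. Lean on these libraries where they do the work, as an engineer would, in place of code of your own. Each camera call takes 0.05 s, during which the arm holds its last target. There are 200 camera calls.

## Working session

There is one attempt and no reset: what is moved stays moved. The work goes in short steps, Python scripts to look and compute and a tool call to move; the robot and the scene stay as the last step left them, time stands still between calls to the robot, and variables do not carry over. Pictures are saved under pics/ and viewed, about 8 in all and at most 12, crops included, and the job is handed in when it is done.

Besides the shell and the picture viewer there is one more tool, called after "Request:" in YAML: its name, and indented under it one key for each argument. servo_tool: Moves the arm, as the interface text tells. Its arguments: {"type":"object","properties":{"rows":{"type":"string"},"grip_force":{"type":"number"}},"required":["rows"]}

```bash
ls; mkdir -p pics
cat > h.py <<'E'
import numpy as np, cv2
from station import manip, imaging
def snap(n,f=None):
    i=imaging.camera_info(n); im=imaging.snapshot(n)
    if f: cv2.imwrite('pics/'+f,im)
    return im,i
def ray(i,p):
    f=200/np.tan(np.radians(i['vfov'])/2)
    p=np.atleast_2d(np.array(p,float)); d=np.c_[(p[:,0]-i['cx'])/f,(p[:,1]-i['cy'])/f]
    u=d.copy()
    for _ in range(20): u=d/(1+i['k1']*(u**2).sum(1,keepdims=True))
    R=np.array(i['R']); c=-R.T@np.array(i['t'])
    return c,np.c_[u,np.ones(len(u))]@R
def onz(i,p,z):
    c,d=ray(i,p); return c+d*((z-c[2])/d[:,2:3])
def proj(i,X):
    f=200/np.tan(np.radians(i['vfov'])/2)
    c=np.atleast_2d(X)@np.array(i['R']).T+np.array(i['t']); u=c[:,:2]/c[:,2:]
    u=u*(1+i['k1']*(u**2).sum(1,keepdims=True)); return u*f+[i['cx'],i['cy']]
E
python3 - <<'E'
from h import *
s=manip.read_state(); print(s, manip.pinch_z)
for n in('scene','top'):
    im,i=snap(n,n+'0.png'); print(n,i)
E
```

```text
pics
{'t': 0.0, 'q': array([ 9.09695829e-01,  1.81495692e-01,  1.60797360e+00, -6.36113927e-06,
        1.35378171e+00, -2.06289193e-01]), 'qvel': array([-5.49905117e-04, -4.80311648e-04,  7.93819747e-04, -8.79970929e-04,
       -5.43214958e-05, -5.75981790e-04]), 'joint_torque': array([-8.34194016e-04, -4.33873987e+01, -3.41842961e+01,  7.01446342e-02,
        3.85641691e-02, -1.16363381e-04]), 'position': array([0.25241947, 0.51636055, 0.40385203]), 'tool_rot': array([[ 8.98344372e-01, -1.01329891e-03,  4.39290750e-01],
       [-4.39291792e-01, -1.31277617e-03,  8.98343474e-01],
       [-3.33600036e-04, -9.99998625e-01, -1.62445898e-03]]), 'contact_force': array([-0.04335282, -0.75328672, -0.08963143]), 'wrist_torque': array([-0.0303429 ,  0.00521216, -0.02591241]), 'gripper_width': 0.08790557676113454} 0.1473
scene {'vfov': 53.40912142228653, 'cx': 326.2255475313739, 'cy': 191.4406949621328, 'k1': -0.05400168568160759, 'R': array([[-0.27067685,  0.96250885, -0.01762842],
       [ 0.54087855,  0.13690655, -0.82988372],
       [-0.79635698, -0.23416514, -0.55765782]]), 't': array([ 0.17506916, -0.22489158,  1.46114065])}
top {'vfov': 53.66097262450117, 'cx': 326.4027809770128, 'cy': 203.54763552663448, 'k1': -0.0702627391605833, 'R': array([[ 0.02424591, -0.99967514,  0.00785863],
       [-0.99851722, -0.02459958, -0.04856147],
       [ 0.04873901, -0.00666956, -0.99878928]]), 't': array([-0.05218062,  0.54166374,  1.16302861])}
```

View both.

View pics/top0.png

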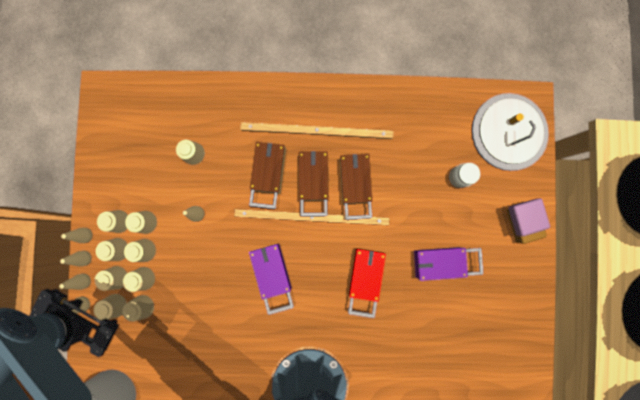

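View pics/scene0.png

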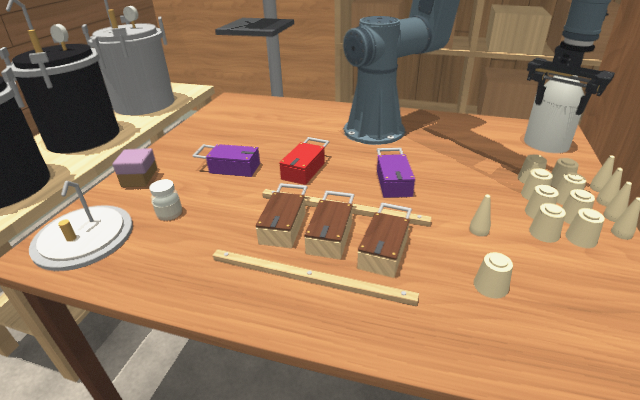

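```bash
cat > m.py <<'E'
from h import *
def boxes(im,i,dbg=None):
    hsv=cv2.cvtColor(im,cv2.COLOR_BGR2HSV); H,S,V=cv2.split(hsv)
    roi=np.zeros(H.shape,bool); roi[115:232,228:402]=1
    dark=((V<125)&(S>90)&roi).astype(np.uint8)*255
    dark=cv2.morphologyEx(dark,cv2.MORPH_CLOSE,np.ones((5,5)))
    dark=cv2.morphologyEx(dark,cv2.MORPH_OPEN,np.ones((5,5)))
    out=[]
    for c in cv2.findContours(dark,cv2.RETR_EXTERNAL,cv2.CHAIN_APPROX_NONE)[0]:
        if cv2.contourArea(c)<400: continue
        P=onz(i,c[:,0],0.06)[:,:2].astype(np.float32)
        r=cv2.minAreaRect(P); b=cv2.boxPoints(r)
        e=b[1]-b[0]; e2=b[2]-b[1]; L=e if np.hypot(*e)>np.hypot(*e2) else e2
        L=L*np.sign(L[0]); out.append((np.array(r[0]),np.sort(r[1])*1000,np.arctan2(L[1],L[0])))
    bat=((H>=14)&(H<=30)&(V>165)&(S<150)&roi).astype(np.uint8)*255
    if dbg:
        v=im.copy(); v[dark>0]=(0,255,0); v[bat>0]=(255,0,0)
        cr=np.vstack([im[110:235,225:405],v[110:235,225:405]]); cv2.imwrite(dbg,cv2.resize(cr,None,fx=2.4,fy=2.4,interpolation=cv2.INTER_CUBIC))
    return out,bat
E
python3 - <<'E'
from m import *
im=cv2.imread('pics/top0.png'); i=imaging.camera_info('top')
o,b=boxes(im,i,'pics/m0.png')
for x in sorted(o,key=lambda x:-x[0][1]): print(x[0].round(4),x[1].round(1),np.degrees(x[2]).round(2))
for r in((115,145),(200,232)):
    m=b.copy(); m[:r[0]]=0; m[r[1]:]=0
    ys,xs=np.nonzero(m); P=onz(i,np.c_[xs,ys],.018)
    rr=cv2.minAreaRect(P[:,:2].astype(np.float32)); print(rr,len(xs)); 
    k=cv2.fitLine(P[:,:2].astype(np.float32),cv2.DIST_HUBER,0,.01,.01).ravel(); print(k)
E
```

```text
[0.6396 0.1309] [ 83.  138.7] -3.88
[0.6188 0.0045] [ 80.4 138.5] 1.65
[ 0.6147 -0.1147] [ 89.2 135.6] 1.29
((0.7633085250854492, -0.0037116259336471558), (0.4551551938056946, 0.023177560418844223), 88.12959289550781) 1122
[ 0.03195417  0.9994893   0.76329744 -0.00346604]
((0.5211074352264404, 0.003854706883430481), (0.45529571175575256, 0.060157209634780884), 88.22029113769531) 1065
[0.03746975 0.99929774 0.5029187  0.01083251]
```

View pics/m0.png

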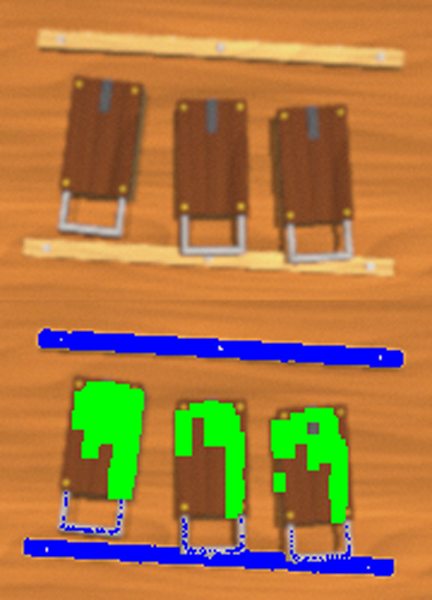

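Run:
```python
from m import *
im=cv2.imread('pics/top0.png'); hsv=cv2.cvtColor(im,cv2.COLOR_BGR2HSV)
for n,(u,v) in dict(lid=(262,180),lid2=(308,185),lid3=(350,190),table=(290,170),shad=(332,172),hand=(263,206),hand2=(312,215),hand3=(358,217),bat=(300,130)).items(): print(n,hsv[v-1:v+2,u-1:u+2].reshape(9,3)[::2].tolist())
i=imaging.camera_info('top')
H,S,V=[a.astype(int) for a in cv2.split(hsv)]
d=((H<14)&(V<150)&(S>80)); d[:118]=0;d[215:]=0;d[:,:240]=0;d[:,:]&=(np.arange(640)<385)[None]
d=(d*255).astype(np.uint8); d=cv2.morphologyEx(d,cv2.MORPH_CLOSE,np.ones((5,5))); d=cv2.morphologyEx(d,cv2.MORPH_OPEN,np.ones((5,5)))
h=((S<90)&(V>120)); h[:190]=0;h[232:]=0;h[:,:228]=0;h[:,400:]=0
v=im.copy(); v[d>0]=(0,255,0); v[h]=(255,0,255)
cv2.imwrite('pics/m1.png',cv2.resize(v[110:235,225:405],None,fx=4,fy=4,interpolation=cv2.INTER_NEAREST))
for c in cv2.findContours(d,cv2.RETR_EXTERNAL,cv2.CHAIN_APPROX_NONE)[0]:
    if cv2.contourArea(c)<400: continue
    r=cv2.minAreaRect(onz(i,c[:,0],.06)[:,:2].astype(np.float32)); print(r)
n,l,st,ce=cv2.connectedComponentsWithStats(h.astype(np.uint8))
for k in range(1,n):
    if st[k,4]>15: print(st[k], onz(i,[[st[k,0]+st[k,2]/2,st[k,1]+st[k,3]-2]],.054))
```

```text
lid [[11, 178, 132], [11, 181, 124], [11, 179, 124], [11, 182, 130], [11, 179, 124]]
lid2 [[11, 186, 129], [12, 188, 130], [11, 174, 135], [11, 184, 130], [10, 182, 132]]
lid3 [[10, 179, 128], [11, 181, 131], [11, 182, 129], [11, 178, 132], [11, 182, 132]]
table [[14, 185, 220], [14, 186, 219], [14, 189, 211], [14, 188, 204], [14, 187, 205]]
shad [[14, 182, 210], [14, 184, 206], [13, 181, 211], [14, 186, 207], [14, 182, 211]]
hand [[16, 14, 201], [13, 16, 194], [15, 12, 177], [11, 43, 120], [8, 31, 131]]
hand2 [[8, 14, 205], [9, 12, 205], [7, 13, 173], [14, 18, 158], [17, 49, 165]]
hand3 [[12, 25, 187], [12, 23, 188], [15, 13, 199], [13, 32, 189], [14, 49, 198]]
bat [[19, 135, 242], [19, 137, 243], [19, 133, 243], [18, 137, 236], [19, 134, 237]]
((0.6132442355155945, -0.11538553237915039), (0.14409255981445312, 0.09354657679796219), 4.404488563537598)
((0.6188274025917053, 0.0046919770538806915), (0.14416128396987915, 0.08627831190824509), 1.412034511566162)
((0.638773500919342, 0.13599996268749237), (0.08417228609323502, 0.14646221697330475), 84.9089126586914)
[249 190  29  19 185] [[0.52641797 0.14174536 0.054     ]]
[300 199  28  20 193] [[ 0.50131334 -0.00404132  0.054     ]]
[344 201  28  19 178] [[ 0.50150585 -0.13033885  0.054     ]]
```

View pics/m1.png

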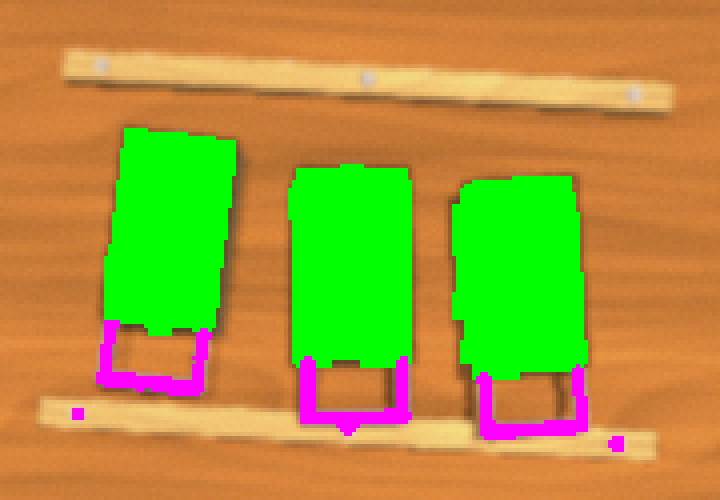

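```bash
cat >> h.py <<'E'
def rows(T,yaw,n,op,dz=None,pos=None,R=None):
    "rows from the present pose (or pos,R) to TCP T, jaw yaw"
    from scipy.spatial.transform import Rotation as Q
    s=manip.read_state(); pos=s['position'] if pos is None else np.array(pos); R=s['tool_rot'] if R is None else R
    c,sn=np.cos(yaw),np.sin(yaw); Rt=np.array([[sn,0,c],[-c,0,sn],[0,-1,0]])
    rv=Q.from_matrix(R.T@Rt).as_rotvec(); out=[]
    for k in range(n):
        Rk=R@Q.from_rotvec(rv*k/n).as_matrix()
        out.append(' '.join(f'{a:.2f}' for a in Rk.T@(np.array(T)-pos)/n*100)+' '+' '.join(f'{a:.3f}' for a in rv/n)+f' {op}')
    print('; '.join(out)); return Rt
E
python3 - <<'E'
from h import *
i=imaging.camera_info('top')
C=lambda u,v:(225+u/4-.4,110+v/4-.4)
for n,a,b in(('L',(97,382),(202,390)),('M',(300,417),(410,418)),('R',(484,435),(584,430))):
    P=onz(i,[C(*a),C(*b)],.056)[:,:2]; d=P[0]-P[1]
    print(n,P.mean(0).round(4),'len',np.hypot(*d).round(4),'yaw',np.degrees(np.arctan2(-d[0],d[1])).round(2))
rows([.5275,.142,.29],np.radians(-4.3),14,0.34)
E
```

```text
L [0.5288 0.1459] len 0.0757 yaw -2.93
M [ 0.5099 -0.002 ] len 0.0787 yaw 0.89
R [ 0.5023 -0.1305] len 0.0719 yaw 4.23
2.94 0.82 -1.54 0.000 0.085 0.000 0.34; 3.06 0.81 -1.28 0.000 0.085 0.000 0.34; 3.16 0.81 -1.02 0.000 0.085 0.000 0.34; 3.23 0.81 -0.75 0.000 0.085 0.000 0.34; 3.29 0.81 -0.47 0.000 0.085 0.000 0.34; 3.31 0.81 -0.19 0.000 0.085 0.000 0.34; 3.32 0.81 0.09 0.000 0.085 0.000 0.34; 3.30 0.81 0.38 0.000 0.085 0.000 0.34; 3.25 0.81 0.65 0.000 0.085 0.000 0.34; 3.19 0.81 0.93 0.000 0.085 0.000 0.34; 3.10 0.81 1.20 0.000 0.085 0.000 0.34; 2.98 0.81 1.45 0.000 0.085 0.000 0.34; 2.85 0.81 1.70 0.000 0.085 0.000 0.34; 2.69 0.81 1.94 0.000 0.085 0.000 0.34
```

Request:
servo_tool:
  rows: "2.94 0.82 -1.54 0 0.085 0 0.34; 3.06 0.81 -1.28 0 0.085 0 0.34; 3.16 0.81 -1.02 0 0.085 0 0.34; 3.23 0.81 -0.75 0 0.085 0 0.34; 3.29 0.81 -0.47 0 0.085 0 0.34; 3.31 0.81 -0.19 0 0.085 0 0.34; 3.32 0.81 0.09 0 0.085 0 0.34; 3.30 0.81 0.38 0 0.085 0 0.34; 3.25 0.81 0.65 0 0.085 0 0.34; 3.19 0.81 0.93 0 0.085 0 0.34; 3.10 0.81 1.20 0 0.085 0 0.34; 2.98 0.81 1.45 0 0.085 0 0.34"
  grip_force: 20

```text
t: 1.1
position: [0.4891, 0.1942, 0.3068]
tool_rot: [[0.092, -0.001, 0.996], [-0.996, -0.0, 0.092], [-0.0, -1.0, -0.001]]
contact_force: [0.6, 0.3, -0.2]
gripper_width: 0.0298
```

Request:
servo_tool:
  rows: "2.85 0.81 1.70 0 0.085 0 0.34; 2.69 0.81 1.94 0 0.085 0 0.34; 0 0 0 0 0 0 0.34; 0 0 0 0 0 0 0.34"

```text
t: 1.43
position: [0.5283, 0.1408, 0.2903]
tool_rot: [[-0.077, -0.002, 0.997], [-0.997, 0.0, -0.077], [0.0, -1.0, -0.002]]
contact_force: [0.7, 0.0, -0.9]
gripper_width: 0.0302
```

Run:
```python
from h import *
s=manip.read_state(); print(s['position'],s['tool_rot'].round(3).tolist(),s['contact_force'],s['gripper_width'],s['q'].round(2))
im,i=snap('wrist','w0.png'); print(i)
X=[[.527,.144,.054],[.6388,.136,.06],[.5268,.1417,.054]]; print(proj(i,X))
p=s['position'].copy();p[2]-=.1473; print(proj(i,p))
```

```text
[0.52827244 0.14081025 0.29027627] [[-0.077, -0.002, 0.997], [-0.997, 0.0, -0.077], [0.0, -1.0, -0.002]] [ 0.70274976  0.03512328 -0.9431649 ] 0.03019704693488192 [0.04 0.25 1.77 0.   1.12 0.12]
{'vfov': 64.79868301035498, 'cx': 319.06203459402656, 'cy': 197.8641176539367, 'k1': 0.018590171583978368, 'R': array([[ 0.9970092 , -0.07726329, -0.00174361],
       [-0.07412477, -0.96240641,  0.26130332],
       [-0.02186722, -0.26039257, -0.96525517]]), 't': array([-0.5146155 ,  0.16965359,  0.32638536])}
[[318.48594997 206.41852604]
 [480.46578944 208.11774892]
 [318.45720497 209.50544967]]
[[321.19629389 270.6527353 ]]
```

View pics/w0.png

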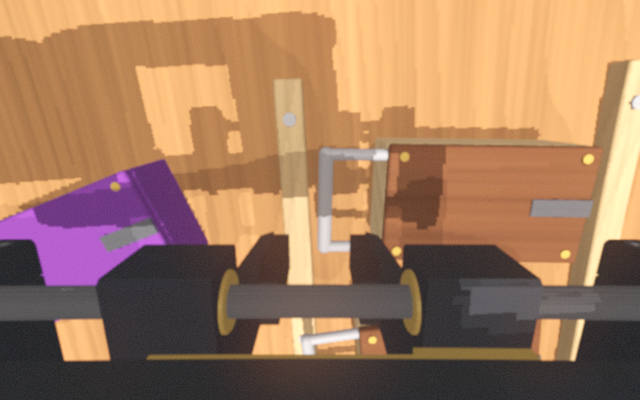

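Run:
```python
from h import *
i=imaging.camera_info('wrist')
P=onz(i,[(326,153),(323,248)],.054);print(P,P.mean(0))
P=onz(i,[(301,79),(312,345)],.018);print(P,np.degrees(np.arctan2(*(P[0]-P[1])[:2])))
P=onz(i,[(404,156),(588,159),(397,251),(565,254)],.06);print(P, P.mean(0))
for a,b in((0,1),(2,3)):print(np.degrees(np.arctan2(*(P[b]-P[a])[1::-1])))
```

```text
[[0.53447986 0.18266758 0.054     ]
 [0.52737134 0.11267221 0.054     ]] [0.5309256 0.1476699 0.054    ]
[[ 0.52000509  0.23477489  0.018     ]
 [ 0.50909106 -0.00141205  0.018     ]] 2.645713973797896
[[0.58603064 0.1774948  0.06      ]
 [0.70624846 0.16614111 0.06      ]
 [0.58063374 0.10908479 0.06      ]
 [0.69998535 0.09823855 0.06      ]] [0.64322455 0.13773981 0.06      ]
-5.395161116790439
-5.192566822885627
```

Request:
servo_tool:
  rows: "-0.3 1.0 0.1 0 0.014 0 0.34; -0.3 2.0 0.05 0 0 0 0.34; 0 2.2 0 0 0 0 0.34; 0 2.0 0 0 0 0 0.34; 0 1.7 0 0 0 0 0.34; 0 0 0 0 0 0 0.34; 0 0 0 0 0 0 0.34; 0 0 0 0 0 0 0.34"

```text
t: 2.15
position: [0.5299, 0.1491, 0.203]
tool_rot: [[-0.086, 0.001, 0.996], [-0.996, 0.0, -0.086], [-0.0, -1.0, 0.001]]
contact_force: [0.2, 0.0, -0.2]
gripper_width: 0.0301
```

Request:
servo_tool:
  rows: "0 0 0 0 0 0 0; 0 0 0 0 0 0 0; 0 0 0 0 0 0 0; 0 0 0 0 0 0 0; 0 0 0 0 0 0 0; 0 0 0 0 0 0 0"
  grip_force: 15

```text
t: 2.65
position: [0.5304, 0.1482, 0.2031]
tool_rot: [[-0.088, 0.002, 0.996], [-0.996, 0.0, -0.088], [-0.0, -1.0, 0.002]]
contact_force: [-0.4, 0.7, 5.3]
gripper_width: 0.0092
```

Request:
servo_tool:
  rows: "0 -0.3 0 0 0 0 0; 0 -0.4 0 0 0 0 0; 0 -0.4 0 0 0 0 0; 0 -0.3 0 0 0 0 0; 0 0 0 0 0 0 0; 0 0 0 0 0 0 0; 0 0 0 0 0 0 0; 0 0 0 0 0 0 0"

```text
t: 3.32
position: [0.5296, 0.1481, 0.2159]
tool_rot: [[-0.088, -0.001, 0.996], [-0.996, -0.0, -0.088], [0.0, -1.0, -0.001]]
contact_force: [-0.7, 0.0, -1.3]
gripper_width: 0.0092
```

Request:
servo_tool:
  rows: "0 0 0 0 0 0 0; 0 0 0 0 0 0 0"

```text
t: 3.48
position: [0.5296, 0.1481, 0.2159]
tool_rot: [[-0.088, -0.001, 0.996], [-0.996, -0.0, -0.088], [0.0, -1.0, -0.001]]
contact_force: [-1.4, -0.9, -1.4]
gripper_width: 0.0091
```

```bash
cat > f.py <<'E'
from h import *
F=[]
for k in range(6):
    imaging.snapshot('top'); F.append(manip.read_state()['contact_force'])
print(np.mean(F,0).round(2),np.std(F,0).round(2))
E
python3 f.py
```

```text
[-0.74 -0.34 -1.72] [0.73 0.36 0.25]
```

Request:
servo_tool:
  rows: "0 0.4 0 0 0 0 0; 0 0.5 0 0 0 0 0; 0 0.4 0 0 0 0 0; 0 0 0 0 0 0 0; 0 0 0 0 0 0 0; 0 0 0 0 0 0 0"
  grip_force: 25

```text
t: 4.28
position: [0.5301, 0.1481, 0.2032]
tool_rot: [[-0.088, 0.0, 0.996], [-0.996, -0.0, -0.088], [-0.0, -1.0, 0.0]]
contact_force: [-0.9, 0.3, 2.3]
gripper_width: 0.0085
```

Request:
servo_tool:
  rows: "0.1 0 0.3 0 -0.01 0 0; 0.1 0 0.4 0 -0.01 0 0; 0.1 0 0.4 0 -0.01 0 0; 0.1 0 0.4 0 -0.01 0 0; 0.1 0 0.4 0 -0.01 0 0; 0.1 0 0.4 0 -0.006 0 0; 0 0 0.4 0 0 0 0; 0 0 0.4 0 0 0 0; 0 0 0.3 0 0 0 0; 0 0 0.2 0 0 0 0; 0 0 0 0 0 0 0"

```text
t: 5.2
position: [0.566, 0.1402, 0.2032]
tool_rot: [[-0.032, 0.001, 0.999], [-0.999, -0.0, -0.032], [0.0, -1.0, 0.001]]
contact_force: [-0.9, -0.3, 1.2]
gripper_width: 0.0088
```

Run:
```python
from h import *
s=manip.read_state(); print(s['position'],np.degrees(np.arctan2(s['tool_rot'][1,2],s['tool_rot'][0,2])),s['contact_force'],s['gripper_width'])
im,i=snap('top','t1.png')
import subprocess
v=cv2.resize(im[110:235,225:405],None,fx=4,fy=4,interpolation=cv2.INTER_CUBIC); cv2.imwrite('pics/t1c.png',v)
```

```text
[0.56604494 0.14021816 0.20320774] -1.8442588119654315 [-0.9205964  -0.30163537  1.20288878] 0.008792921530972645
```

View pics/t1c.png

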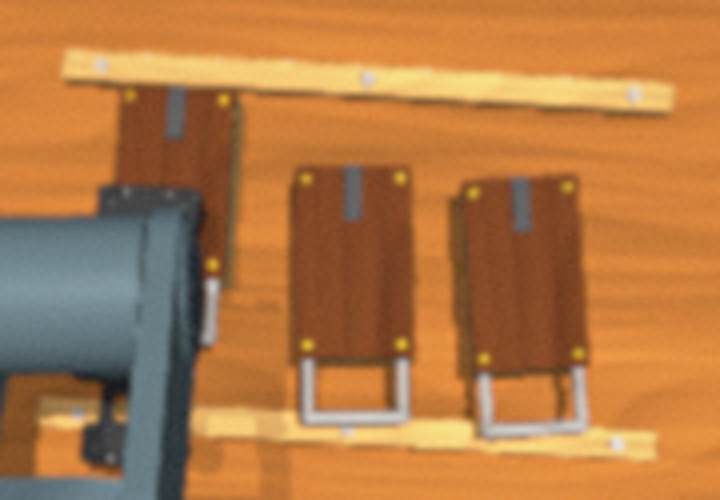

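Request:
servo_tool:
  rows: "0 0 0.1 0 0 0 0; 0 0 0.1 0 0 0 0; 0 0 0.1 0 0 0 0; 0 0 0.1 0 0 0 0; 0 0 0.1 0 0 0 0"

```text
t: 5.67
position: [0.5704, 0.1402, 0.2032]
tool_rot: [[-0.032, -0.0, 0.999], [-0.999, 0.0, -0.032], [-0.0, -1.0, -0.0]]
contact_force: [-4.3, -0.6, 3.5]
gripper_width: 0.0091
```

Request:
servo_tool:
  rows: "0 0 0.1 0 0 0 0; 0 0 0.1 0 0 0 0"

```text
t: 5.83
position: [0.5725, 0.1401, 0.2032]
tool_rot: [[-0.032, -0.0, 0.999], [-0.999, 0.0, -0.032], [-0.0, -1.0, -0.0]]
contact_force: [-3.3, 0.1, 4.1]
gripper_width: 0.009
```

Request:
servo_tool:
  rows: "0 0 0.1 0 0 0 0"

```text
t: 5.92
position: [0.5735, 0.14, 0.2032]
tool_rot: [[-0.032, -0.0, 0.999], [-0.999, -0.0, -0.032], [0.0, -1.0, -0.0]]
contact_force: [-4.7, -0.1, 3.7]
gripper_width: 0.0089
```

Request:
servo_tool:
  rows: "0 0 0.1 0 0 0 0; 0 0 0 0 0 0 0"

```text
t: 6.08
position: [0.5747, 0.14, 0.2032]
tool_rot: [[-0.032, 0.0, 0.999], [-0.999, 0.0, -0.032], [-0.0, -1.0, 0.0]]
contact_force: [-1.6, 0.2, 2.4]
gripper_width: 0.009
```

Request:
servo_tool:
  rows: "0 0 0.1 0 0 0 0; 0 0 0 0 0 0 0"

```text
t: 6.25
position: [0.5756, 0.14, 0.2032]
tool_rot: [[-0.032, 0.0, 0.999], [-0.999, 0.0, -0.032], [-0.0, -1.0, 0.0]]
contact_force: [-2.6, -0.1, 3.1]
gripper_width: 0.0089
```

Request:
servo_tool:
  rows: "0 0 0.05 0 0 0 0; 0 0 0 0 0 0 0"

```text
t: 6.42
position: [0.576, 0.1399, 0.2032]
tool_rot: [[-0.032, 0.0, 0.999], [-0.999, -0.0, -0.032], [0.0, -1.0, 0.0]]
contact_force: [-2.9, 0.9, 3.1]
gripper_width: 0.0089
```

Request:
servo_tool:
  rows: "0 0 0.1 0 0 0 0; 0 0 0 0 0 0 0"

```text
t: 6.58
position: [0.5766, 0.14, 0.2032]
tool_rot: [[-0.032, -0.002, 0.999], [-0.999, -0.0, -0.032], [0.0, -1.0, -0.002]]
contact_force: [-6.6, 0.1, 6.2]
gripper_width: 0.0088
```

Request:
servo_tool:
  rows: "0 0 0.1 0 0 0 0; 0 0 0 0 0 0 0"

```text
t: 6.75
position: [0.5769, 0.14, 0.2031]
tool_rot: [[-0.032, -0.004, 0.999], [-0.999, -0.0, -0.032], [0.0, -1.0, -0.004]]
contact_force: [-10.0, -0.8, 9.9]
gripper_width: 0.0088
```

Run:
```python
from h import *
im,i=snap('scene'); cv2.imwrite('pics/s1.png',cv2.resize(im[180:310,200:440],None,fx=3.3,fy=3.3,interpolation=cv2.INTER_CUBIC))
print(manip.read_state()['contact_force'])
```

```text
[-9.79131388 -0.55361547  7.79247984]
```

View pics/s1.png

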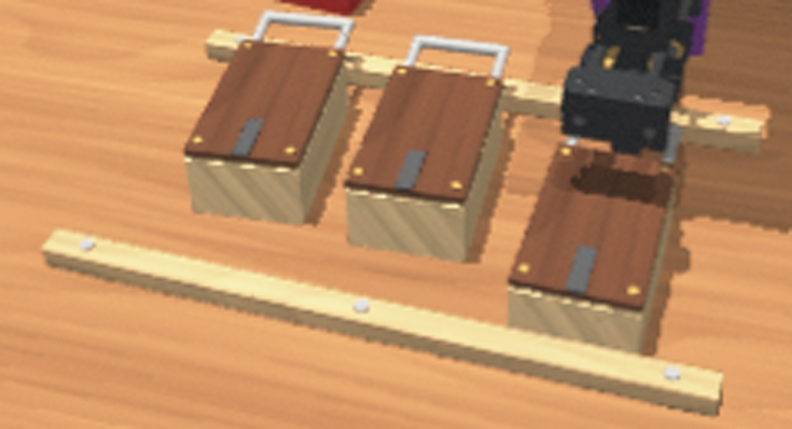

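Request:
servo_tool:
  rows: "0 0 0 0 0 0 0; 0 0 0 0 0 0 0; 0 0 0 0 0 0 0"
  grip_force: 5

```text
t: 7.05
position: [0.5769, 0.14, 0.2029]
tool_rot: [[-0.032, -0.004, 0.999], [-0.999, -0.0, -0.032], [0.0, -1.0, -0.004]]
contact_force: [-8.9, -0.2, 8.2]
gripper_width: 0.0095
```

Request:
servo_tool:
  rows: "0 0 -0.1 0 0 0 0; 0 0 0 0 0 0 0.34; 0 0 0 0 0 0 0.34; 0 0 0 0 0 0 0.34; 0 0 0 0 0 0 0.34; 0 -1.0 0 0 0 0 0.34; 0 -2.0 0 0 0 0 0.34; 0 -2.0 0 0 0 0 0.34"

```text
t: 7.72
position: [0.5767, 0.1399, 0.2536]
tool_rot: [[-0.032, -0.002, 0.999], [-0.999, -0.0, -0.032], [0.0, -1.0, -0.002]]
contact_force: [0.4, -0.7, 0.6]
gripper_width: 0.0297
```

Request:
servo_tool:
  rows: "2 -0.5 -0.75 0 0 0 0.34; 2.8 0 -1.2 0 0 0 0.34; 2.8 0 -1.2 0 0 0 0.34; 2.8 0 -1.2 0 -0.02 0 0.34; 2.4 0 -1.2 0 -0.02 0 0.34; 1.5 0 -0.6 0 -0.017 0 0.34; 0 0 0 0 0 0 0.34; 0 0 0 0 0 0 0.34; 0 0 0 0 0 0 0.34"

```text
t: 8.47
position: [0.5124, -0.0012, 0.2588]
tool_rot: [[0.024, 0.001, 1.0], [-1.0, 0.0, 0.024], [-0.0, -1.0, 0.001]]
contact_force: [-0.0, -0.2, -0.1]
gripper_width: 0.0302
```

Run:
```python
from h import *
s=manip.read_state(); print(s['position'],np.degrees(np.arctan2(s['tool_rot'][1,2],s['tool_rot'][0,2])),s['contact_force'],s['gripper_width'])
im,i=snap('wrist','w1.png')
im,i=snap('top','t2.png'); hsv=cv2.cvtColor(im,cv2.COLOR_BGR2HSV); H,S,V=[a.astype(int) for a in cv2.split(hsv)]
```

```text
[ 0.51243827 -0.0012168   0.25883455] 1.3901260265788105 [-0.03684558 -0.24359953 -0.0660766 ] 0.03015130049110532
```

View pics/w1.png

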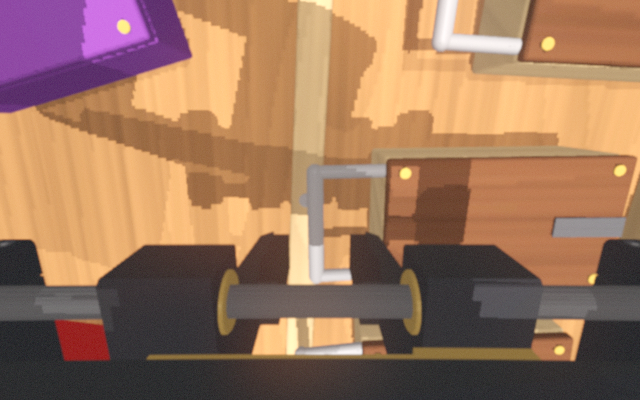

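Run:
```python
from h import *
i=imaging.camera_info('wrist')
P=onz(i,[(315,172),(317,277)],.054);print(P,P.mean(0))
P=onz(i,[(405,173),(620,170)],.06);print(P,np.degrees(np.arctan2(*(P[1]-P[0])[1::-1])))
```

```text
[[ 0.5087131   0.03314158  0.054     ]
 [ 0.51150471 -0.03581763  0.054     ]] [ 0.5101089  -0.00133802  0.054     ]
[[0.56027388 0.03492738 0.06      ]
 [0.68046021 0.0394107  0.06      ]] 2.136318307132566
```

Request:
servo_tool:
  rows: "0 1.2 -0.2 0 -0.014 0 0.34; 0 2.0 0 0 0 0 0.34; 0 1.6 0 0 0 0 0.34; 0 0.9 0 0 0 0 0.34; 0 0 0 0 0 0 0.2; 0 0 0 0 0 0 0; 0 0 0 0 0 0 0; 0 0 0 0 0 0 0; 0 0 0 0 0 0 0; 0 0 0 0 0 0 0"
  grip_force: 15

```text
t: 9.4
position: [0.5104, -0.0016, 0.202]
tool_rot: [[0.039, 0.002, 0.999], [-0.999, -0.0, 0.039], [0.0, -1.0, 0.002]]
contact_force: [0.8, 0.9, 1.3]
gripper_width: 0.0084
```

Request:
servo_tool:
  rows: "0 -0.3 0 0 0 0 0; 0 -0.4 0 0 0 0 0; 0 -0.4 0 0 0 0 0; 0 -0.3 0 0 0 0 0; 0 0 0 0 0 0 0; 0 0 0 0 0 0 0; 0 0 0 0 0 0 0; 0 0 0 0 0 0 0; 0 0 0 0 0 0 0"

```text
t: 10.15
position: [0.5099, -0.0016, 0.215]
tool_rot: [[0.039, -0.0, 0.999], [-0.999, 0.0, 0.039], [-0.0, -1.0, -0.0]]
contact_force: [-0.3, 0.7, -1.8]
gripper_width: 0.0083
```

```bash
python3 f.py
```

```text
[-0.07  0.13 -1.25] [0.27 0.34 0.44]
```

Request:
servo_tool:
  rows: "0 0.4 0 0 0 0 0; 0 0.5 0 0 0 0 0; 0 0.4 0 0 0 0 0; 0 0.05 0 0 0 0 0; 0 0 0 0 0 0 0; 0 0 0 0 0 0 0"
  grip_force: 25

```text
t: 10.95
position: [0.5099, -0.0015, 0.2017]
tool_rot: [[0.039, -0.001, 0.999], [-0.999, 0.0, 0.039], [-0.0, -1.0, -0.001]]
contact_force: [-2.7, 0.3, 5.3]
gripper_width: 0.0087
```

Request:
servo_tool:
  rows: "-0.1 0 0.3 0 0.009 0 0; -0.1 0 0.5 0 0.009 0 0; -0.1 0 0.6 0 0.009 0 0; -0.1 0 0.6 0 0.009 0 0; -0.1 0 0.6 0 0.009 0 0; -0.1 0 0.6 0 0.009 0 0; -0.1 0 0.6 0 0.009 0 0; -0.1 0 0.6 0 0.009 0 0; 0 0 0.5 0 0 0 0; 0 0 0.4 0 0 0 0; 0 0 0.2 0 0 0 0; 0 0 0 0 0 0 0"

```text
t: 11.95
position: [0.5652, 0.0063, 0.2017]
tool_rot: [[-0.033, -0.0, 0.999], [-0.999, 0.0, -0.033], [-0.0, -1.0, -0.0]]
contact_force: [-2.1, -0.1, 4.9]
gripper_width: 0.0084
```

Request:
servo_tool:
  rows: "0 0 0.1 0 0 0 0; 0 0 0.1 0 0 0 0; 0 0 0.1 0 0 0 0; 0 0 0 0 0 0 0"

```text
t: 12.28
position: [0.5677, 0.0062, 0.2017]
tool_rot: [[-0.033, -0.001, 0.999], [-0.999, 0.0, -0.033], [-0.0, -1.0, -0.001]]
contact_force: [-3.3, 0.7, 6.5]
gripper_width: 0.0084
```

Request:
servo_tool:
  rows: "0 0 0.1 0 0 0 0; 0 0 0.1 0 0 0 0; 0 0 0.1 0 0 0 0; 0 0 0 0 0 0 0"

```text
t: 12.62
position: [0.5707, 0.0061, 0.2017]
tool_rot: [[-0.033, -0.001, 0.999], [-0.999, 0.0, -0.033], [-0.0, -1.0, -0.001]]
contact_force: [-3.4, 0.3, 6.7]
gripper_width: 0.0089
```

Request:
servo_tool:
  rows: "0 0 0.1 0 0 0 0; 0 0 0 0 0 0 0"

```text
t: 12.78
position: [0.5717, 0.0061, 0.2017]
tool_rot: [[-0.033, -0.001, 0.999], [-0.999, 0.0, -0.033], [-0.0, -1.0, -0.001]]
contact_force: [-4.1, -0.8, 7.1]
gripper_width: 0.0086
```

Request:
servo_tool:
  rows: "0 0 0.1 0 0 0 0; 0 0 0 0 0 0 0"

```text
t: 12.95
position: [0.5723, 0.0061, 0.2017]
tool_rot: [[-0.033, -0.003, 0.999], [-0.999, 0.0, -0.033], [-0.0, -1.0, -0.003]]
contact_force: [-6.8, -0.4, 7.7]
gripper_width: 0.0088
```

Request:
servo_tool:
  rows: "0 0 0.07 0 0 0 0; 0 0 0 0 0 0 0"

```text
t: 13.12
position: [0.5726, 0.0061, 0.2017]
tool_rot: [[-0.033, -0.004, 0.999], [-0.999, 0.0, -0.033], [-0.0, -1.0, -0.004]]
contact_force: [-10.1, -0.6, 11.1]
gripper_width: 0.0085
```

Request:
servo_tool:
  rows: "0 0 0 0 0 0 0; 0 0 0 0 0 0 0; 0 0 -0.1 0 0 0 0; 0 0 0 0 0 0 0.34; 0 0 0 0 0 0 0.34; 0 0 0 0 0 0 0.34; 0 0 0 0 0 0 0.34; 0 -1.0 0 0 0 0 0.34; 0 -2.0 0 0 0 0 0.34; 0 -2.0 0 0 0 0 0.34; 0 0 0 0 0 0 0.34"
  grip_force: 5

```text
t: 14.03
position: [0.5744, 0.0058, 0.2563]
tool_rot: [[-0.033, 0.007, 0.999], [-0.999, -0.001, -0.033], [0.001, -1.0, 0.007]]
contact_force: [0.2, -0.2, 0.6]
gripper_width: 0.0296
```

Request:
servo_tool:
  rows: "2 -0.6 -0.75 0 0 0 0.34; 2.8 0 -1.3 0 0 0 0.34; 2.8 0 -1.3 0 0 0 0.34; 2.6 0 -1.3 0 -0.04 0 0.34; 2.2 0 -1.2 0 -0.04 0 0.34; 1.3 0 -0.7 0 -0.037 0 0.34; 0 0 0 0 0 0 0.34; 0 0 0 0 0 0 0.34; 0 0 0 0 0 0 0.34"

```text
t: 14.78
position: [0.5047, -0.1294, 0.2577]
tool_rot: [[0.083, 0.0, 0.997], [-0.997, 0.0, 0.083], [-0.0, -1.0, 0.0]]
contact_force: [-0.4, 0.1, -0.4]
gripper_width: 0.0303
```

Run:
```python
from h import *
s=manip.read_state(); print(s['position'],np.degrees(np.arctan2(s['tool_rot'][1,2],s['tool_rot'][0,2])),s['contact_force'],s['gripper_width'])
im,i=snap('wrist','w2.png')
```

```text
[ 0.50470488 -0.12939451  0.2576896 ] 4.755427399811047 [-0.3599283   0.10068389 -0.36129519] 0.030342252112885677
```

View pics/w2.png

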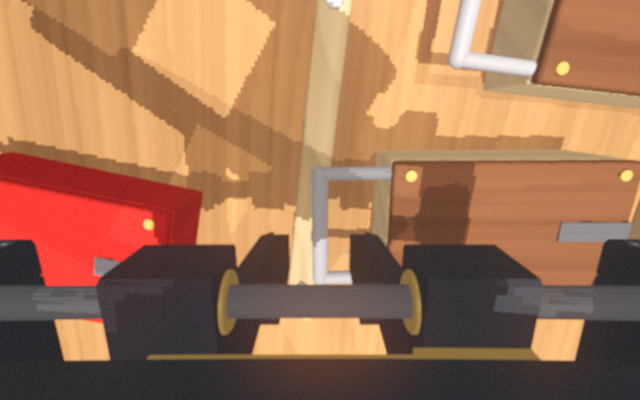

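Request:
servo_tool:
  rows: "0 1.2 0 0 -0.004 0 0.34; 0 2.0 0 0 0 0 0.34; 0 1.6 0 0 0 0 0.34; 0 0.8 0 0 0 0 0.34; 0 0 0 0 0 0 0.2; 0 0 0 0 0 0 0; 0 0 0 0 0 0 0; 0 0 0 0 0 0 0; 0 0 0 0 0 0 0; 0 0 0 0 0 0 0"
  grip_force: 15

```text
t: 15.67
position: [0.5049, -0.1298, 0.2024]
tool_rot: [[0.088, 0.002, 0.996], [-0.996, -0.0, 0.088], [0.001, -1.0, 0.002]]
contact_force: [1.4, 1.4, -0.3]
gripper_width: 0.0089
```

Request:
servo_tool:
  rows: "0 -0.3 0 0 0 0 0; 0 -0.4 0 0 0 0 0; 0 -0.4 0 0 0 0 0; 0 -0.3 0 0 0 0 0; 0 0 0 0 0 0 0; 0 0 0 0 0 0 0; 0 0 0 0 0 0 0; 0 0 0 0 0 0 0; 0 0 0 0 0 0 0"

```text
t: 16.42
position: [0.5043, -0.1298, 0.2155]
tool_rot: [[0.088, -0.001, 0.996], [-0.996, 0.0, 0.088], [-0.0, -1.0, -0.001]]
contact_force: [0.6, -0.7, -3.0]
gripper_width: 0.0084
```

```bash
python3 f.py
```

```text
[ 0.24 -0.33 -3.95] [0.48 0.46 0.48]
```

Run:
```python
from h import *
im=cv2.imread('pics/top0.png'); i=imaging.camera_info('top')
H,S,V=[a.astype(int) for a in cv2.split(cv2.cvtColor(im,cv2.COLOR_BGR2HSV))]
m=(((H<5)|(H>172))&(S>150)&(V>90)).astype(np.uint8); m[:235]=0
c=max(cv2.findContours(m,0,1)[0],key=cv2.contourArea)
print(cv2.boxPoints(cv2.minAreaRect(onz(i,c[:,0],.06)[:,:2].astype(np.float32))))
```

```text
[[ 0.26540336 -0.19036628]
 [ 0.40379986 -0.20910563]
 [ 0.41521862 -0.12477414]
 [ 0.27682212 -0.1060348 ]]
```

Request:
servo_tool:
  rows: "0 0.4 0 0 0 0 0; 0 0.5 0 0 0 0 0; 0 0.4 0 0 0 0 0; 0 0 0 0 0 0 0; 0 0 0 0 0 0 0; 0 0 0 0 0 0 0"
  grip_force: 35

```text
t: 17.22
position: [0.5042, -0.1297, 0.2022]
tool_rot: [[0.088, -0.001, 0.996], [-0.996, 0.0, 0.088], [-0.001, -1.0, -0.001]]
contact_force: [-3.2, -1.0, -2.0]
gripper_width: 0.0083
```

Request:
servo_tool:
  rows: "-0.11 0.05 -0.15 0 0.01 0 0; -0.11 0.03 -0.2 0 0.01 0 0; -0.11 0 -0.25 0 0.01 0 0; -0.11 0 -0.3 0 0.01 0 0; -0.11 0 -0.3 0 0.01 0 0; -0.11 0 -0.3 0 0.01 0 0; -0.11 0 -0.3 0 0.01 0 0; -0.11 0 -0.3 0 0.01 0 0; -0.11 0 -0.3 0 0.01 0 0; -0.11 0 -0.2 0 0.01 0 0; -0.11 0 -0.15 0 0.01 0 0; -0.11 0 -0.1 0 0.01 0 0"

```text
t: 18.22
position: [0.4754, -0.1175, 0.202]
tool_rot: [[-0.033, 0.0, 0.999], [-0.999, -0.0, -0.033], [0.0, -1.0, 0.0]]
contact_force: [3.1, 0.6, -4.1]
gripper_width: 0.0084
```

Request:
servo_tool:
  rows: "0 0 -0.1 0 0.001 0 0; 0 0 -0.1 0 0 0 0; 0 0 0 0 0 0 0"

```text
t: 18.47
position: [0.4735, -0.1175, 0.202]
tool_rot: [[-0.033, -0.0, 0.999], [-0.999, -0.0, -0.033], [0.0, -1.0, -0.0]]
contact_force: [1.0, -0.0, -2.4]
gripper_width: 0.0082
```

Request:
servo_tool:
  rows: "0 0 -0.1 0 0 0 0; 0 0 -0.1 0 0 0 0; 0 0 -0.1 0 0 0 0; 0 0 0 0 0 0 0"

```text
t: 18.8
position: [0.4705, -0.1175, 0.202]
tool_rot: [[-0.033, 0.0, 0.999], [-0.999, -0.0, -0.033], [0.0, -1.0, 0.0]]
contact_force: [2.6, 0.4, -2.1]
gripper_width: 0.0086
```

Request:
servo_tool:
  rows: "0 0 -0.1 0 0 0 0; 0 0 0 0 0 0 0"

```text
t: 18.97
position: [0.4695, -0.1175, 0.202]
tool_rot: [[-0.033, 0.0, 0.999], [-0.999, -0.0, -0.033], [0.0, -1.0, 0.0]]
contact_force: [2.6, -1.3, -2.7]
gripper_width: 0.008
```

Request:
servo_tool:
  rows: "0 0 -0.1 0 0 0 0; 0 0 0 0 0 0 0"

```text
t: 19.13
position: [0.4685, -0.1174, 0.202]
tool_rot: [[-0.033, 0.0, 0.999], [-0.999, -0.0, -0.033], [0.0, -1.0, 0.0]]
contact_force: [1.9, 0.0, -3.2]
gripper_width: 0.0089
```

Request:
servo_tool:
  rows: "0 0 -0.1 0 0 0 0; 0 0 0 0 0 0 0"

```text
t: 19.3
position: [0.4678, -0.1173, 0.202]
tool_rot: [[-0.033, 0.001, 0.999], [-0.999, -0.0, -0.033], [0.0, -1.0, 0.001]]
contact_force: [4.9, -0.3, -4.1]
gripper_width: 0.0086
```

Request:
servo_tool:
  rows: "0 0 -0.07 0 0 0 0; 0 0 0 0 0 0 0"

```text
t: 19.47
position: [0.4675, -0.1173, 0.202]
tool_rot: [[-0.033, 0.002, 0.999], [-0.999, -0.0, -0.033], [0.0, -1.0, 0.002]]
contact_force: [7.7, 1.8, -6.5]
gripper_width: 0.0081
```

Request:
servo_tool:
  rows: "0 0.05 -0.04 0 0 0 0; 0 0 0 0 0 0 0; 0 0 0 0 0 0 0; 0 0 0 0 0 0 0"
  grip_force: 8

```text
t: 19.8
position: [0.4674, -0.1174, 0.202]
tool_rot: [[-0.033, 0.003, 0.999], [-0.999, -0.0, -0.033], [0.0, -1.0, 0.003]]
contact_force: [6.4, 1.9, -2.5]
gripper_width: 0.0092
```

Request:
servo_tool:
  rows: "0 0 0.1 0 0 0 0; 0 0 0 0 0 0 0.22; 0 0 0 0 0 0 0.22; 0 0 0 0 0 0 0.22; 0 -0.5 0 0 0 0 0.22; 0 -1.5 0 0 0 0 0.22; 0 -2.0 0 0 0 0 0.22; 0 -3.0 0 0 0 0 0.22; 0 -4.0 0 0 0 0 0.22; 0 -4.0 0 0 0 0 0.22; 0 0 0 0 0 0 0.22"

```text
t: 20.72
position: [0.4696, -0.1183, 0.3597]
tool_rot: [[-0.033, 0.011, 0.999], [-0.999, -0.006, -0.033], [0.006, -1.0, 0.012]]
contact_force: [0.7, -1.0, 0.1]
gripper_width: 0.0194
```

Request:
servo_tool:
  rows: "3 -2 -1 0 0 0 0.34; 4 -2 -1 0 0 0 0.34; 4 0 -1 0 0 0 0.34; 4 0 -1 0 0 0 0.34; 3 0 -1 0 0 0 0.34; 3 0 0 0 0 0 0.34; 0 0 0 0 0 0 0.34; 0 0 0 0 0 0 0.34"

```text
t: 21.38
position: [0.411, -0.3232, 0.3894]
tool_rot: [[-0.036, -0.0, 0.999], [-0.999, 0.001, -0.036], [-0.0, -1.0, -0.0]]
contact_force: [0.2, 0.6, 0.2]
gripper_width: 0.0299
```

Run:
```python
from h import *
s=manip.read_state(); print(s['t'],s['position'],s['contact_force'])
im,i=snap('top','t3.png'); im2,i2=snap('scene','s3.png')
H,S,V=[a.astype(int) for a in cv2.split(cv2.cvtColor(im,cv2.COLOR_BGR2HSV))]
d=((H<14)&(V<150)&(S>80)); d[:118]=0;d[232:]=0;d[:,:240]=0;d[:,385:]=0
d=(d*255).astype(np.uint8); d=cv2.morphologyEx(d,cv2.MORPH_CLOSE,np.ones((5,5))); d=cv2.morphologyEx(d,cv2.MORPH_OPEN,np.ones((5,5)))
for c in cv2.findContours(d,0,1)[0]:
    if cv2.contourArea(c)>400: print(cv2.minAreaRect(onz(i,c[:,0],.06)[:,:2].astype(np.float32)))
a=cv2.resize(im[110:235,225:405],(800,556),interpolation=cv2.INTER_CUBIC)
b=cv2.resize(im2[180:310,200:440],(800,433),interpolation=cv2.INTER_CUBIC)
cv2.imwrite('pics/e.png',cv2.resize(np.vstack([a,b]),None,fx=.6,fy=.6,interpolation=cv2.INTER_AREA))
```

```text
21.3833 [ 0.41099561 -0.3232225   0.38941779] [0.19989771 0.60746627 0.18547703]
((0.5789414644241333, -0.11733183264732361), (0.09007544815540314, 0.13807246088981628), 89.51065826416016)
((0.677638590335846, 0.003449123352766037), (0.08760131895542145, 0.14451579749584198), 89.07537078857422)
((0.6812334656715393, 0.13320636749267578), (0.08188027888536453, 0.14368171989917755), 88.76046752929688)
```

View pics/e.png

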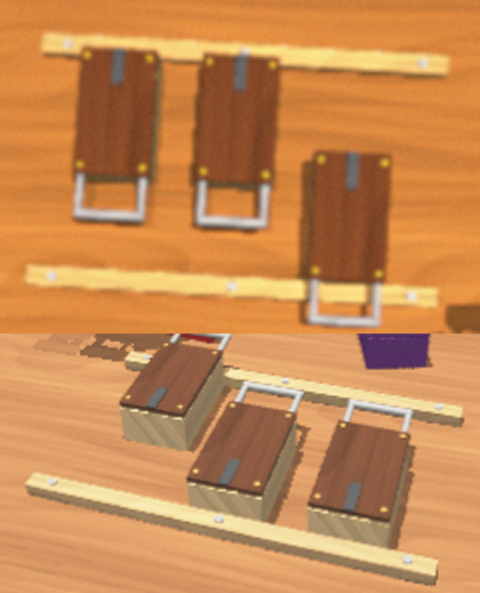

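Run:
```python
from h import *
i=imaging.camera_info('top')
im=np.mean([imaging.snapshot('top').astype(float) for _ in range(4)],0).astype(np.uint8)
H,S,V=[a.astype(float) for a in cv2.split(cv2.cvtColor(im,cv2.COLOR_BGR2HSV))]
C=lambda u,v:np.array((225+u/.6/800*180,110+v/.6/556*125))
for n,l in dict(L=[(80,164),(142,168),(88,55),(150,59)],M=[(204,172),(266,175),(211,62),(273,65)],R=[(316,271),(378,273),(321,159),(384,162)]).items():
    Q=[]
    for p in l:
        u,v=np.round(C(*p)).astype(int); w=im[v-3:v+4,u-3:u+4,1].astype(float); w=np.clip(w-np.percentile(w,55)-15,0,None)
        yy,xx=np.mgrid[v-3:v+4,u-3:u+4]; Q.append(((w*xx).sum()/w.sum(),(w*yy).sum()/w.sum()))
    P=onz(i,Q,.06)[:,:2]; a=[np.degrees(np.arctan2(*(P[k+2]-P[k])[::-1])) for k in(0,1)]; b=[np.degrees(np.arctan2(-(P[k]-P[k+1])[0],(P[k]-P[k+1])[1])) for k in(0,2)]
    print(n,P.mean(0).round(4),'yaw long',np.round(a,2),'cross',np.round(b,2),'spacing',np.linalg.norm(P[2]-P[0]).round(4),np.linalg.norm(P[3]-P[1]).round(4))
```

```text
L [0.6882 0.1342] yaw long [-0.88 -3.29] cross [-2.77 -1.  ] spacing 0.1211 0.1233
M [ 6.843e-01 -1.000e-04] yaw long [-1.66 -4.11] cross [-3.65 -0.13] spacing 0.1237 0.1281
R [ 0.5783 -0.123 ] yaw long [-1.38 -0.75] cross [ 2.46 -2.64] spacing 0.1253 0.119
```

Request:
servo_tool:
  rows: "-2.5 -1 2.5 0 0 0 0.34; -2.5 -1 2.5 0 0 0 0.34; -2.5 -1 2.5 0 0 0 0.34; -2.5 -1 2.5 0 0 0 0.34; -2.5 -1 2.5 0 0 0 0.34; -2.5 -1 2.5 0 0 0 0.34; -2.5 0 2.5 0 0 0 0.34; -2.5 0 2.5 0 0 0 0.34; 0 0 0 0 0 0 0.34; 0 0 0 0 0 0 0.34; 0 0 0 0 0 0 0.34"

```text
t: 22.6
position: [0.6179, -0.128, 0.4493]
tool_rot: [[-0.031, -0.001, 1.0], [-1.0, -0.0, -0.031], [0.0, -1.0, -0.001]]
contact_force: [0.2, -0.1, 0.4]
gripper_width: 0.0299
```

Run:
```python
from h import *
s=manip.read_state(); print(s['t'],s['position'])
im,i=snap('wrist','w3.png'); cv2.imwrite('pics/w3b.png',cv2.resize(im,None,fx=1.25,fy=1.25,interpolation=cv2.INTER_CUBIC))
import json; json.dump({k:np.array(v).tolist() for k,v in i.items()},open('w3.json','w'))
```

```text
22.6 [ 0.61791359 -0.12802831  0.44929062]
```

View pics/w3b.png

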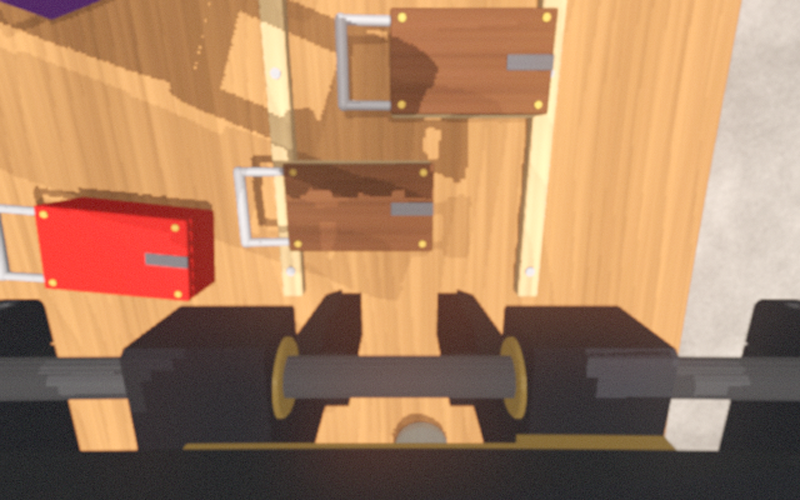

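```bash
cat > sq.py <<'E'
from h import *
def sq(im,i,l,rot=None):
    H,S,V=[a.astype(float) for a in cv2.split(cv2.cvtColor(im,cv2.COLOR_BGR2HSV))]; Q=[]
    for u,v in l:
        u,v=int(round(u)),int(round(v)); y,x=np.mgrid[v-6:v+7,u-6:u+7]
        w=np.where((H>=20)&(H<=35),np.clip(im[...,1].astype(float)-60,0,None),0)[v-6:v+7,u-6:u+7]
        Q.append(((w*x).sum()/w.sum(),(w*y).sum()/w.sum()))
    P=onz(i,Q,.06)[:,:2]; g=lambda d:np.degrees(np.arctan2(d[1],d[0]))
    print(P.mean(0).round(4),'yaw',[round(g(P[1]-P[0]),2),round(g(P[3]-P[2]),2)],'cross',[round(g(P[0]-P[2])-90,2),round(g(P[1]-P[3])-90,2)],'sp',[np.linalg.norm(P[a]-P[b]).round(4) for a,b in((0,1),(2,3),(0,2),(1,3))])
E
python3 - <<'E'
from sq import *
im=cv2.imread('pics/w3.png'); i=imaging.camera_info('wrist')
sq(im,i,np.array([(402,17),(546,17),(402,104),(538,104)])/1.25)
sq(im,i,np.array([(292,173),(423,173),(298,244),(423,244)])/1.25)
P=onz(i,np.array([(275,73),(291,271),(530,271)])/1.25,.018)[:,:2]; d=P[0]-P[1]; e=P[2]-P[1]
print(P,np.degrees(np.arctan2(-d[0],d[1])),np.degrees(np.arctan2(e[1],e[0])))
E
```

```text
[0.6834 0.0019] yaw [np.float64(-2.04), np.float64(-2.2)] cross [np.float64(-2.11), np.float64(-1.92)] sp [np.float64(0.12), np.float64(0.1202), np.float64(0.068), np.float64(0.0683)]
[ 0.5792 -0.1215] yaw [np.float64(-1.93), np.float64(-2.06)] cross [np.float64(-1.96), np.float64(-1.89)] sp [np.float64(0.1202), np.float64(0.1202), np.float64(0.0678), np.float64(0.0681)]
[[ 0.50223734  0.00526311]
 [ 0.496154   -0.19504353]
 [ 0.75809179 -0.20377962]] -1.7395451887065767 -1.9102076724270205
```

Request:
servo_tool:
  rows: "-2.5 0 0 0 0 0 0.34; -3.5 0 0 0 0 0 0.34; -3.5 0 0 0 0 0 0.34; -2.5 0 0 0 0 0 0.34; 0 0 0 0 0 0 0.34; 0 0 0 0 0 0 0.34; 0 0 0 0 0 0 0.34"

```text
t: 23.23
position: [0.6217, -0.01, 0.4498]
tool_rot: [[-0.034, 0.0, 0.999], [-0.999, -0.001, -0.034], [0.001, -1.0, 0.0]]
contact_force: [0.1, -0.1, 0.4]
gripper_width: 0.0301
```

Run:
```python
from sq import *
im,i=snap('wrist','w4.png')
for c in((.6882,.1345),(.6834,.0019)):
    x=np.array([.9994,-.0335]);y=np.array([.0335,.9994]); X=[np.r_[np.array(c)+a*.06*x+b*.034*y,.06] for a,b in((-1,1),(1,1),(-1,-1),(1,-1))]
    p=proj(i,X); print(p.round()); sq(im,i,p)
print(manip.read_state()['t'])
```

```text
[[321.  -2.]
 [438.  -2.]
 [321.  69.]
 [431.  69.]]Traceback (most recent call last):
  File "<stdin>", line 5, in <module>
  File "sq.py", line 7, in sq
    Q.append(((w*x).sum()/w.sum(),(w*y).sum()/w.sum()))
               ~^~
ValueError: operands could not be broadcast together with shapes (0,13) (13,13)
```

Request:
servo_tool:
  rows: "-2 0 0 0 0 0 0.34; -2 0 0 0 0 0 0.34; -2 0 0 0 0 0 0.34; 0 0 0 0 0 0 0.34; 0 0 0 0 0 0 0.34; 0 0 0 0 0 0 0.34"

```text
t: 23.78
position: [0.6241, 0.0497, 0.4496]
tool_rot: [[-0.034, -0.0, 0.999], [-0.999, -0.001, -0.034], [0.001, -1.0, -0.0]]
contact_force: [0.7, -0.0, 0.2]
gripper_width: 0.0301
```

Run:
```python
from sq import *
im,i=snap('wrist','w4.png')
for c in((.6882,.1345),(.6834,.0019)):
    x=np.array([.9994,-.0335]);y=np.array([.0335,.9994]); X=[np.r_[np.array(c)+a*.06*x+b*.034*y,.06] for a,b in((-1,1),(1,1),(-1,-1),(1,-1))]
    p=proj(i,X); print(p.round().tolist()); sq(im,i,p)
print(manip.read_state()['t'])
```

```text
[[321.0, 61.0], [432.0, 61.0], [321.0, 126.0], [426.0, 126.0]]
[0.6877 0.1352] yaw [np.float64(-2.02), np.float64(-1.92)] cross [np.float64(-1.76), np.float64(-2.11)] sp [np.float64(0.1203), np.float64(0.1199), np.float64(0.0682), np.float64(0.068)]
[[320.0, 181.0], [421.0, 181.0], [320.0, 234.0], [416.0, 234.0]]
[0.6834 0.0024] yaw [np.float64(-2.09), np.float64(-2.55)] cross [np.float64(-2.03), np.float64(-1.54)] sp [np.float64(0.12), np.float64(0.1206), np.float64(0.0677), np.float64(0.0687)]
23.8333
```

```bash
python3 -c "
from station import manip
print(manip.finish_job())"
```

```text
the job is handed in; nothing more can be done
None
```

All three boxes are in place and the job was handed in at about 24 s of the 67 s allowed. Each box was weighed and slid in one grasp, one after another, rather than weighing all three first.

| Box (robot's view, +y = left) | Downward load on the raised handle | Result | Where it is now |
|---|---|---|---|
| Left | about 1.7 N | empty | against the rear batten |
| Middle | about 1.25 N | empty | against the rear batten |
| Right | about 4 N | full | against the front batten |

- **Gentleness:** each handle was raised about 13 mm. The push against the battens reached about 10 N per axis at most (about 15 N overall), and the arm then backed off and let go.
- **Squareness:** wrist-camera checks put the boxes at -1.97°, -2.05° and -1.96° (left to right), against about -1.9° for the battens, so all are square to about 0.2°.
- **Flushness:** the middle and right box centres measured 81.5 and 80.5 mm from their batten's centre line, against an ideal 81 mm. The left box I judged from the contact force and from being in line with the middle one.
- **Disagreement:** squareness readings from the coarse top camera scattered by 1–3°. I relied on the finer wrist views instead.
- **Bystanders:** the castings, jar and the red and purple look-alikes were not approached, but I did not re-measure them at the end.

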